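Nest the pots and pull out the length stop

ROBOT

A 6-joint arm with a two-finger parallel gripper is mounted at the origin on the work surface. World frame = base frame: x ahead of the robot, y to its left, z up, the work surface at z = 0. Lengths are in m, angles in rad, forces in N, time in s.
With the tool pointing down it reaches from about 0.3 to 0.95 m from the base axis. Payload 3.1 kg.
Tool frame: the origin (TCP) lies at the centre of the arm's flange, where the gripper is bolted on; the fingertips stand 173 mm ahead of it and the grasp point (between the pads) lies arm.hold_point_z ahead of it (arm.hold_point_z is the distance from the TCP to the grasp point, in m); z points along the fingers, y is the line along which they close (so a half turn about z gives the same grasp; the last joint's range is limited). The gripper opens to 85 mm and grips with 20 to 120 N. Pads are 22 mm wide; open, the fingers measure 114 mm over their backs; the gripper's body (76 mm by 85 mm) begins 54 mm behind the grasp point. The pads swing forward as they close: fully open they stand 13 mm farther back than shut.
Start: joints at [-1.398, 0.308, 1.634, -0, 1.2, -0.07], TCP at [0.15, -0.607, 0.405] pointing down, gripper open.
Joint ranges: [-3.06, 3.06], [-0.79, 1.96], [0.05, 2.63], [-1.19, 4.34], [0.05, 2.64], [-2.94, 2.94]. Speed limits (rad/s): [2.79, 2.79, 3.14, 3.14, 3.14, 3.14].

INTERFACE

Orientations are given as a unit quaternion [x, y, z, w].
In Python, from plant import sense, imaging, ticket, arm gives the robot as it stands. The module is installed in compiled form; this text tells all that it offers.
- The arm moves only by the shell command python3 -m pendant 'ROWS' [FORCE]. ROWS is a JSON object of lists of equal length, an entry for each row: "claw": the opening, from 0 (shut) to 1 (fully open); "linear": the shift along the tool's x, y, z in mm, a list of three; "twist": the turn about the tool's z in degrees. A call has 1 to 5 rows; each row shifts and turns the commanded pose from where the row before left it, along the tool's axes as they then stand; what a row does not reach is not made up. A row lasts 1/8 s, in which the tool goes at most 62.5 mm and 10.7 degrees, less where a joint would pass 70% of its speed; a pose out of reach is approached as far as the arm can. A call with a gripper value outside its range is refused whole. The fingers move at their own pace and stop on an object; FORCE is the grip in N (left out, the last holds). Time passes only in rows, so rows that do not move let the fingers close. It gives the time, the measured TCP pose, the force, the opening and the grip force at its end, in the units of the state.
- sense(): the state, without advancing time (a new reading comes with each control period).
- imaging.camera(name): name is "side" or "top" or "wrist"; returns the picture (400x640x3 uint8, red, green, blue); there is no depth.
- imaging.calibration(name): a dict with "mtx" (3x3 intrinsics, pixels), "R" (3x3) and "t" (3): a world point X has camera coordinates R X + t. Camera axes: x right, y down, z forward; pixel columns grow to the right and rows downward; lengths in m; the calibration is good to about 2 mm. A picture is of the moment at which its call begins: read the wrist's pose just before it. calibration takes no time and is no camera call; for the wrist camera it gives the pose at the moment of the call.
- ticket.close_job(): hands the job in; it is judged then, once.
The state is a dict: "time_s": time; "joint_positions": joint angles; "joint_velocities": joint speeds; "joint_efforts": joint torques, N m; "eef_pos": TCP position; "orientation": TCP orientation; "wrist_force": force on the tool from outside, world axes, zero at the start; "torque": the same for the moment, N m; "grip_width": opening from 0.0 (shut) to 1.0 (fully open); "grip_force": force on a finger pad.
Only numpy, scipy, OpenCV 4.12 (cv2) and the standard library are available. Lean on these libraries where they do the work, as an engineer would, in place of code of your own. Each camera call takes 0.05 s, during which the arm holds its last target. There are 200 camera calls.

TASK

One of the two turned wooden pots stands in the way of the bench's telescoping length stop: lower it, still in the gripper, into the other pot until it is seated, upright and concentric, then let it go, leaving the other pot about where it stands. Then squeeze in the red button on the stop's black grip and, keeping it in, pull the bar past its first stop all the way out to its second stop, and finish while still holding the grip there against its return spring. The sliding grip must not push against either pot, no pot may tip over, and everything else on the bench stays where it is.

Things in the scene. Friction and masses are not known exactly. Their poses are not given: they have to be found in the camera images.
- fixture: fixed part of the length stop: wooden foot, green housing 40 mm wide, 46 mm collar, top 77 mm above the bench, lying at its y -280 to -35 mm. Origin: on the bench under the centre of the black grip when the bar is in. z up; the bar slides out level along its +y. The pot in the way starts 105 to 135 mm along +y, within 12 mm of that axis; the other pot is well clear.
- head: black grip on the bar's end, pale wooden front: 32 mm wide (x -16 to 16), 42 mm along the slide (y -20 to 22), 30 to 90 mm above the bench; moves only along the slide. Origin: at bench level under its centre, axes as the fixture's. Red button on its +x side: grip it from above across its width, one finger on the button, the other on the plain side.
- grip (a point): where to put the middle of the finger pads to squeeze the grip and its button: 66 mm above the bench, mid-length of the grip; moves with it, axes as the fixture's
- button (a joint): travel of the red button (22 mm along the slide, 30 mm high, centre 66 mm above the bench): 0 = out, 40 mm over grip and button; 0.006 m = fully in, 34 mm over all. Spring 3 N rising to 8 N; comes out when let go. Pushed in less than 4 mm it leaves the bar locked. A squeeze of 20 to 30 N keeps it fully in and holds the grip firmly.
- bar (a joint): bar's travel along the fixture's +y, m: 0 = in (2 mm of slack while locked); 0.07 = first stop, where it catches unless the button is kept in; 0.14 = second stop, end of travel. Return spring 3 N rising to 6 N, friction 1 N; let go at the second stop, it falls back to a catch at 0.084 (before the first stop: to 0.016). Two brass bands on the bar reach the housing's mouth at the two stops.
- pale_pot: pot turned from pale wood, open and tapered: 72 mm tall, outside diameter 42 mm at the foot, 66 mm at the rim, wall 3 mm, inner floor 30 mm above the underside, 60 to 130 g. Origin: centre of the underside, z up. Both pots have one shape: nested, the upper one stands 30 mm higher than the other, with 2 mm of play. Either may be the one standing in the bar's way.
- dark_pot: pot turned from dark wood, open and tapered: 72 mm tall, outside diameter 42 mm at the foot, 66 mm at the rim, wall 3 mm, inner floor 30 mm above the underside, 60 to 130 g. Origin: centre of the underside, z up. Both pots have one shape: nested, the upper one stands 30 mm higher than the other, with 2 mm of play. Either may be the one standing in the bar's way.
- wood_plane: wooden hand plane, 240 x 62 mm, about 115 mm tall, steel iron; its length is its x axis. Bystander; origin at its underside, on the bench
- mallet: wooden joiner's mallet lying flat, 330 mm long, head 120 x 70 x 68 mm. Bystander; origin at its underside, on the bench
- try_square: try square lying flat, dark wooden stock 130 mm, steel blade 170 mm, 18 mm thick. Bystander; origin at its underside, on the bench
- glue: yellow glue bottle with red cap, 56 mm diameter, 140 mm tall, upright. Bystander; origin at its underside, on the bench
- offcut: pale board offcut, 90 x 200 x 22 mm, lying flat. Bystander; origin at its underside, on the bench
- screwdriver: screwdriver with orange handle, 200 mm long, lying flat. Bystander; origin at its underside, on the bench
There are look-alikes about, which are no part of the job. Several things look just like the dark_pot: the one meant starts farthest from the robot's base.

How it is judged:
By the outcome, as a careful person would: the job done as asked, in the order asked, and still so for the second after the job is handed in, while the arm keeps its last pose, push and grip.
It also fails if it takes over 48 s, if anything falls off the work surface, if the arm or the gripper's body presses on something with over 40 N, if the wrist force passes 120 N, or if a joint passes its speed limit or range.

## Working session

There is one attempt and no reset: what is moved stays moved. The work goes in short steps, Python scripts to look and compute and a shell command to move; the robot and the scene stay as the last step left them, time stands still between calls to the robot, and variables do not carry over. Pictures are saved under pics/ and viewed, at most 10 in all, crops included, and the job is handed in when it is done.

```bash
mkdir -p pics
cat > h.py <<'E'
import numpy as np, cv2
from plant import sense, imaging, ticket, arm
def snap(n,f):
    c=imaging.calibration(n); im=imaging.camera(n)
    cv2.imwrite(f'pics/{f}.png',cv2.cvtColor(im,cv2.COLOR_RGB2BGR)); np.savez(f'pics/{f}.npz',im=im,K=c['mtx'],R=c['R'],t=c['t']); return im
def cal(f):
    d=np.load(f'pics/{f}.npz'); return d['K'],d['R'],d['t']
def ray(f,px):
    K,R,t=cal(f); d=R.T@np.linalg.inv(K)@np.array([px[0],px[1],1.]); return -R.T@np.asarray(t).ravel(), d/np.linalg.norm(d)
def onz(f,px,z):
    o,d=ray(f,px); return o+d*(z-o[2])/d[2]
def tri(*obs):
    A=np.zeros((3,3));b=np.zeros(3)
    for f,px in obs:
        o,d=ray(f,px);P=np.eye(3)-np.outer(d,d);A+=P;b+=P@o
    x=np.linalg.solve(A,b); return x,[np.linalg.norm((np.eye(3)-np.outer(ray(f,p)[1],ray(f,p)[1]))@(x-ray(f,p)[0])) for f,p in obs]
def proj(f,X):
    K,R,t=cal(f);p=K@(R@np.asarray(X)+np.asarray(t).ravel());return p[:2]/p[2]
E
python3 - <<'E'
from h import *
s=sense();print(s,arm.hold_point_z)
for n in('side','top'):
    snap(n,n+'0'); K,R,t=cal(n+'0'); print(n,K,(-R.T@t.ravel()),R)
a=cv2.imread('pics/side0.png');b=cv2.imread('pics/top0.png')
E
```

```text
{'time_s': 0.0, 'joint_positions': array([-1.39770102e+00,  3.09013341e-01,  1.63521821e+00,  1.15464842e-05,
        1.19968853e+00, -6.96779801e-02]), 'joint_velocities': array([-0.00034111,  0.00061973,  0.00069758,  0.00030384,  0.00169689,
        0.00063282]), 'joint_efforts': array([ 1.48537338e-04, -4.15252984e+01, -2.76666051e+01,  1.14461136e-04,
        1.02242612e-02, -6.26434499e-06]), 'eef_pos': array([ 0.15016088, -0.6062477 ,  0.40342633]), 'orientation': array([ 9.92641265e-01,  1.21086597e-01, -5.47766952e-05, -1.16243692e-03]), 'wrist_force': array([ 0.75450907,  0.60352346, -0.17869148]), 'torque': array([-0.03471819,  0.02066953,  0.00827205]), 'grip_force': 0.0, 'grip_width': 0.9989940801837943} 0.1547
side [[423.76277757   0.         316.48018148]
 [  0.         423.76277757 204.67550717]
 [  0.           0.           1.        ]] [-0.06569709  0.64578927  0.85621905] [[-0.7105447  -0.70342743 -0.01777841]
 [-0.46706101  0.49038292 -0.73578435]
 [ 0.52628912 -0.51450407 -0.67698251]]
top [[469.26547121   0.         315.99540919]
 [  0.         469.26547121 196.18117616]
 [  0.           0.           1.        ]] [0.26017725 0.07888583 1.37737573] [[-0.03719809 -0.99929486 -0.00510815]
 [-0.9763757   0.03743279 -0.21281278]
 [ 0.21285393 -0.00292876 -0.97707964]]
```

View pics/top0.png

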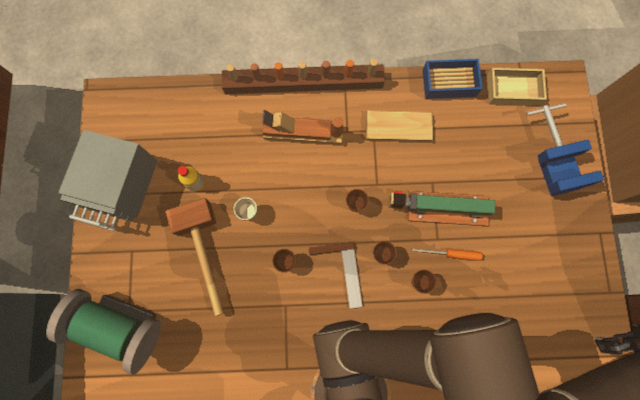

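View pics/side0.png

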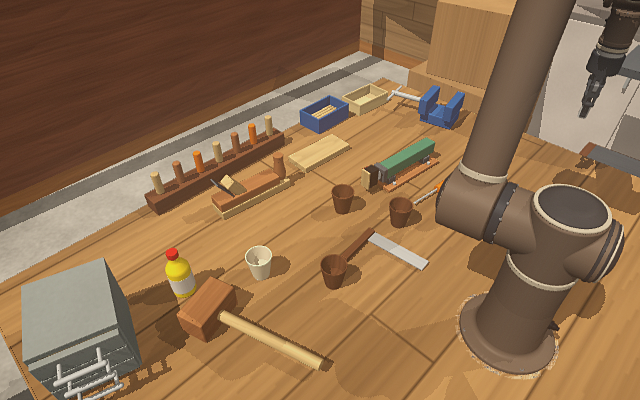

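Top view: candidates for dark_pot are (357,201), (384,253), (284,261) and (424,282); the base is near (350,390), so the farthest is (357,201), which also stands just ahead of the grip at (398,200). The pale pot is at (245,209), and the green housing runs (413–495, 204). In the side view the same pots are the dark one at (343,198) and the pale one at (259,262).

Run:
```python
from h import *
def blobs(f,m,amin=60,roi=None):
    m=m.astype(np.uint8)
    if roi: k=np.zeros_like(m);k[roi[1]:roi[3],roi[0]:roi[2]]=1;m=m*k
    m=cv2.morphologyEx(m,cv2.MORPH_CLOSE,np.ones((3,3)))
    cs,_=cv2.findContours(m,cv2.RETR_EXTERNAL,cv2.CHAIN_APPROX_NONE)
    return [c for c in cs if cv2.contourArea(c)>amin]
T=np.load('pics/top0.npz')['im'];S=np.load('pics/side0.npz')['im']
def hsv(i):return cv2.cvtColor(i,cv2.COLOR_RGB2HSV)
for nm,I,roi_d,roi_p in(('top0',T,(335,180,380,220),(225,190,265,228)),('side0',S,(325,178,362,218),(238,240,280,286))):
    H=hsv(I)
    for lab,roi in(('dark',roi_d),('pale',roi_p)):
        m=(H[...,2]<105) if lab=='dark' else (H[...,1]<100)&(H[...,2]>110)
        for c in blobs(nm,m,60,roi):
            print(nm,lab,cv2.boundingRect(c),cv2.fitEllipse(c),cv2.contourArea(c))
    g=(H[...,0]>50)&(H[...,0]<85)&(H[...,1]>80)
    for c in blobs(nm,g,300,(360,120,510,230)): 
        print(nm,'green',cv2.minAreaRect(c),cv2.boxPoints(cv2.minAreaRect(c)).round(1).tolist())
# 2 crops side by side
a=cv2.resize(cv2.cvtColor(T,cv2.COLOR_RGB2BGR)[170:240,335:505],None,fx=4.5,fy=4.5,interpolation=cv2.INTER_CUBIC)
b=cv2.resize(cv2.cvtColor(S,cv2.COLOR_RGB2BGR)[130:222,320:445],None,fx=2.9,fy=2.9,interpolation=cv2.INTER_CUBIC)
c=cv2.resize(cv2.cvtColor(T,cv2.COLOR_RGB2BGR)[185:235,220:270],None,fx=5,fy=5,interpolation=cv2.INTER_CUBIC)
o=np.zeros((590,766,3),np.uint8);o[:a.shape[0],:a.shape[1]]=a;o[318:318+b.shape[0],:b.shape[1]]=b;o[318:318+250,400:650]=c
cv2.imwrite('pics/crop1.png',o)
for p in((357,201),(245,209)):print(onz('top0',p,.072))
```

```text
top0 dark (347, 190, 33, 22) ((360.47064208984375, 200.36151123046875), (18.722084045410156, 31.364360809326172), 100.73390197753906) 284.0
top0 pale (233, 198, 24, 22) ((244.85443115234375, 208.4034423828125), (21.68022918701172, 22.701719284057617), 86.31999969482422) 384.5
top0 green ((455.3730163574219, 203.8727569580078), (77.50004577636719, 12.682748794555664), 3.8785247802734375) [[416.29998779296875, 207.60000610351562], [417.1000061035156, 194.89999389648438], [494.5, 200.1999969482422], [493.6000061035156, 212.8000030517578]]
side0 dark (332, 187, 22, 27) ((342.10186767578125, 198.9403533935547), (18.56154441833496, 28.320707321166992), 176.11231994628906) 172.5
side0 pale (245, 245, 27, 35) ((258.82696533203125, 260.8937683105469), (25.172101974487305, 35.00349044799805), 172.03346252441406) 664.0
[ 0.52609572 -0.04084856  0.072     ]
[0.51511996 0.27729675 0.072     ]
```

View pics/crop1.png

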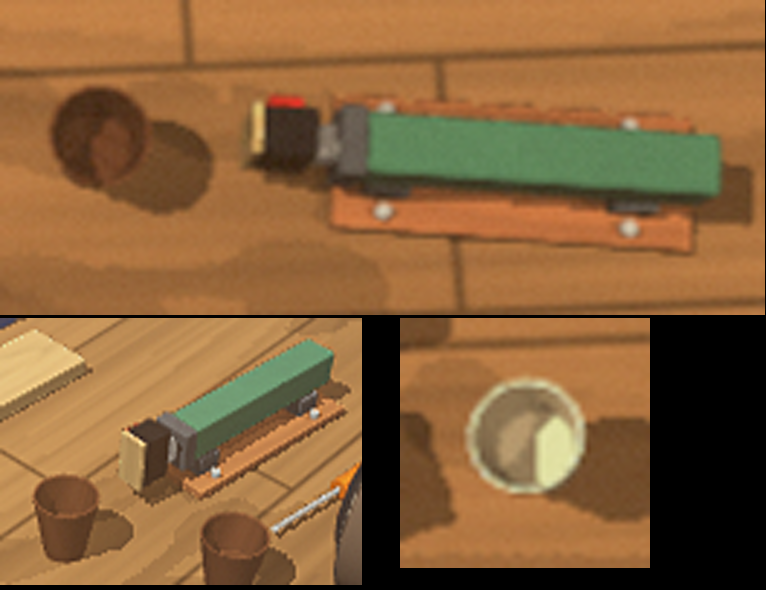

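The crop confirms it: an open dark pot sits right in front of the pale-fronted black grip, whose red button is on the image-upper (+x) side. The pale pot stands alone and empty. Moving above the dark pot now.

```bash
python3 -m pendant '{"claw":[1,1,1,1,1],"linear":[[45,-41,0],[45,-41,0],[45,-41,0],[45,-41,0],[45,-41,0]],"twist":[0,0,0,0,0]}' 20
python3 -m pendant '{"claw":[1,1,1,1,1],"linear":[[45,-41,0],[45,-41,0],[45,-41,0],[45,-41,0],[45,-41,0]],"twist":[0,0,0,0,0]}'
cat >> h.py <<'E'
from scipy.spatial.transform import Rotation as Ro
def togo(p,yaxis=None):
    """tool-axis mm and twist deg from measured pose to target flange point p, closing line along yaxis(2)"""
    s=sense();R=Ro.from_quat(s['orientation']).as_matrix()
    out=(R.T@(np.asarray(p)-s['eef_pos'])*1000).round(1); tw=None
    if yaxis is not None:
        v=R.T@np.array([*yaxis,0.]); tw=np.degrees(np.arctan2(-v[0],v[1])); tw=(tw+90)%180-90
    print('t',round(s['time_s'],2),'at',s['eef_pos'].round(4),'tool y',R[:,1].round(3),'z',R[:,2].round(3),'togo',out,'tw',tw,'q6',s['joint_positions'][5].round(2),'F',s['wrist_force'].round(1),'grip',round(s['grip_width'],3),round(s['grip_force'],1))
E
python3 - <<'E'
from h import *
a=[onz('top0',p,.077) for p in((416.7,201.25),(494.05,206.5))]
v=(a[0]-a[1])[:2];v/=np.linalg.norm(v);print(a,v)
for s in(+1,-1):pass
togo([.526,-.041,.405],(v[1],-v[0]))
E
```

```text
time_s: 0.72
eef_pos: [0.32, -0.3517, 0.4044]
orientation: [0.993, 0.121, 0.0, -0.0]
wrist_force: [0.6, -0.2, 0.4]
grip_width: 1.003
grip_force: 0.0
time_s: 1.35
eef_pos: [0.4891, -0.0986, 0.4045]
orientation: [0.993, 0.121, -0.0, 0.0]
wrist_force: [0.7, -0.7, -0.1]
grip_width: 1.0
grip_force: 0.0
[array([ 0.51790471, -0.20888008,  0.077     ]), array([ 0.49451508, -0.42512591,  0.077     ])] [0.107535  0.9942013]
t 1.35 at [ 0.4891 -0.0986  0.4045] tool y [ 0.241 -0.971  0.   ] z [-0. -0. -1.] togo [ 49.7 -47.   -0.5] tw -69.90579391394259 q6 1.04 F [ 0.7 -0.7 -0.1] grip 1.0 0.0
```

```bash
python3 -m pendant '{"claw":[1,1,1,1,1],"linear":[[0,0,0],[0,0,0],[0,0,0],[0,0,0],[0,0,0]],"twist":[-10,-10,-10,-10,-10]}'
python3 -m pendant '{"claw":[1,1],"linear":[[0,0,0],[0,0,0]],"twist":[-10,-10]}'
python3 - <<'E'
from h import *
snap('wrist','w1');K,R,t=cal('w1');print(K,-R.T@t.ravel(),R.round(3))
togo([.526,-.041,.405],(.994,-.1075))
for p in((.526,-.041,.072),(.515,.277,.072),(.52,-.17,.09)):print(proj('w1',p))
E
```

```text
time_s: 1.98
eef_pos: [0.4882, -0.1004, 0.4041]
orientation: [0.847, 0.532, -0.0, -0.0]
wrist_force: [-0.1, -0.1, 0.0]
grip_width: 1.002
grip_force: 0.0
time_s: 2.22
eef_pos: [0.4882, -0.1004, 0.4041]
orientation: [0.742, 0.671, -0.0, -0.0]
wrist_force: [0.5, 1.3, 0.2]
grip_width: 1.0
grip_force: 0.0
[[286.21742722   0.         325.23492317]
 [  0.         286.21742722 201.53417923]
 [  0.           0.           1.        ]] [ 0.49543093 -0.01821657  0.37330923] [[ 0.995 -0.1   -0.   ]
 [-0.094 -0.943  0.319]
 [-0.032 -0.318 -0.948]]
t 2.27 at [ 0.4882 -0.1004  0.4041] tool y [ 0.995 -0.097 -0.001] z [-0.001  0.    -1.   ] togo [62.8 31.9 -0.9] tw 0.6161292205122493 q6 -0.19 F [-0.5 -0.1 -0.5] grip 1.0 0.0
[357.42390551 125.3541952 ]
[ 310.47005428 -362.41346486]
[361.20890176 247.09675175]
```

View pics/w1.png

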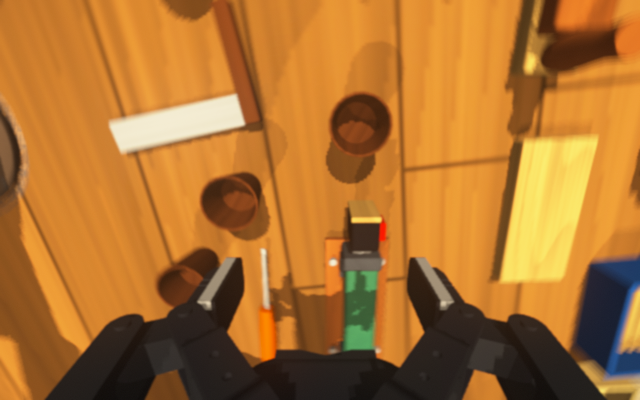

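The wrist view shows the dark pot's rim at about (360,124), and behind it the grip at (364,235) with its pale top edge at y≈219 and the red button at (382,230). The green housing follows at (361,310).

```bash
cat >> h.py <<'E'
def prof(f,a,b,n=60):
    """rgb along a line"""
    im=np.load(f'pics/{f}.npz')['im'];xs=np.linspace(a[0],b[0],n);ys=np.linspace(a[1],b[1],n)
    return xs,ys,cv2.remap(im,xs.astype(np.float32)[None],ys.astype(np.float32)[None],cv2.INTER_LINEAR)[0].astype(int)
def blob(f,fn,roi,amin=40):
    I=np.load(f'pics/{f}.npz')['im'];H=cv2.cvtColor(I,cv2.COLOR_RGB2HSV).astype(int);m=fn(H).astype(np.uint8);k=np.zeros_like(m);k[roi[1]:roi[3],roi[0]:roi[2]]=1
    m=cv2.morphologyEx(m*k,cv2.MORPH_CLOSE,np.ones((3,3)));cs,_=cv2.findContours(m,cv2.RETR_EXTERNAL,cv2.CHAIN_APPROX_NONE)
    return sorted([c for c in cs if cv2.contourArea(c)>amin],key=cv2.contourArea)[::-1]
E
python3 - <<'E'
from h import *
np.set_printoptions(linewidth=200)
for y in(226,232,238,244):
    xs,ys,c=prof('w1',(340,y),(392,y),27);print(y,[(int(x),*map(int,q)) for x,q in zip(xs,c)][2:24:1])
xs,ys,c=prof('w1',(363,195),(363,262),34);print('col',[(int(x),*map(int,q)) for x,q in zip(ys,c)])
for y in(120,126):
    xs,ys,c=prof('w1',(322,y),(398,y),39);print('pot',y,[(int(x),*map(int,q[:2])) for x,q in zip(xs,c)])
for nm,roi in(('w1',(335,255,390,352)),):
    c=blob(nm,lambda H:(H[...,0]>50)&(H[...,0]<90)&(H[...,1]>80),roi)[0];print(cv2.boxPoints(cv2.minAreaRect(c)))
c=blob('w1',lambda H:((H[...,0]<5)|(H[...,0]>175))&(H[...,1]>200)&(H[...,2]>120),(370,210,392,250),10)[0];print('red',cv2.boundingRect(c))
E
```

```text
226 [(344, 149, 88, 32), (346, 111, 65, 25), (348, 66, 38, 17), (350, 53, 31, 16), (352, 56, 35, 22), (354, 62, 41, 29), (356, 64, 45, 32), (358, 63, 43, 30), (360, 63, 44, 31), (362, 63, 43, 30), (364, 64, 44, 32), (366, 63, 43, 31), (368, 63, 43, 31), (370, 63, 42, 30), (372, 63, 42, 29), (374, 63, 42, 30), (376, 63, 43, 30), (378, 73, 41, 27), (380, 212, 32, 8), (382, 252, 26, 0), (384, 251, 32, 0), (386, 231, 89, 28)]
232 [(344, 105, 61, 24), (346, 94, 55, 24), (348, 69, 40, 17), (350, 54, 32, 18), (352, 58, 37, 24), (354, 62, 43, 30), (356, 63, 42, 30), (358, 63, 43, 31), (360, 63, 44, 31), (362, 63, 43, 30), (364, 62, 42, 29), (366, 63, 43, 32), (368, 62, 42, 31), (370, 62, 43, 30), (372, 63, 42, 30), (374, 62, 42, 30), (376, 62, 41, 29), (378, 86, 39, 26), (380, 229, 30, 2), (382, 252, 25, 0), (384, 250, 37, 0), (386, 227, 99, 32)]
238 [(344, 115, 58, 22), (346, 94, 50, 20), (348, 83, 45, 19), (350, 58, 35, 17), (352, 59, 38, 24), (354, 62, 42, 31), (356, 63, 43, 32), (358, 62, 42, 31), (360, 62, 43, 31), (362, 62, 43, 32), (364, 62, 42, 30), (366, 63, 43, 31), (368, 62, 43, 3
[... 1952 characters left out ...]
 (326, 214, 132), (328, 195, 114), (330, 154, 78), (332, 96, 49), (334, 75, 40), (336, 73, 39), (338, 91, 47), (340, 119, 60), (342, 138, 69), (344, 144, 72), (346, 143, 71), (348, 139, 69), (350, 134, 66), (352, 134, 66), (354, 139, 69), (356, 144, 72), (358, 144, 71), (360, 141, 70), (362, 136, 67), (364, 133, 65), (366, 128, 64), (368, 125, 62), (370, 102, 51), (372, 80, 42), (374, 75, 39), (376, 66, 35), (378, 63, 33), (380, 69, 37), (382, 74, 39), (384, 73, 38), (386, 75, 39), (388, 85, 44), (390, 133, 67), (392, 195, 112), (394, 227, 141), (396, 227, 142), (398, 201, 121)]
[[342.65778 349.98532]
 [346.09778 269.71848]
 [376.08557 271.0037 ]
 [372.64557 351.27054]]
red (379, 223, 6, 17)
```

Run:
```python
from h import *
xs,ys,c=prof('w1',(360,84),(360,164),41);print([(int(x),*map(int,q[:2])) for x,q in zip(ys,c)])
# top0 dark pot rim
for a,b in(((340,200),(376,200)),((356,184),(356,218)),((228,208),(262,208)),((245,192),(245,226))):
    xs,ys,c=prof('top0',a,b,35);print(a,[(int(x),*map(int,q[:2])) for x,q in zip(xs if a[1]==b[1] else ys,c)])
print('front mid',tri(('w1',(364,216.5)),('top0',(390.3,199.7))))
print('rear mid',tri(('w1',(364,249.5)),('top0',(405.7,201))))
for p in((349.5,233),(378.5,233),(364,216.5),(364,249.5)):print(onz('w1',p,.09))
g=[onz('w1',p,.077) for p in((361.1,270.3),(357.6,350.6))];v=(g[0]-g[1])[:2];print(g,v/np.linalg.norm(v))
print('pot',tri(('w1',(360.5,124)),('top0',(357,200.8))), onz('w1',(330.5,124),.072),onz('w1',(390.5,124),.072))
```

```text
[(84, 211, 130), (86, 210, 128), (88, 211, 129), (90, 201, 121), (92, 170, 88), (94, 114, 57), (96, 74, 39), (98, 74, 40), (100, 72, 38), (102, 84, 43), (104, 98, 50), (106, 97, 50), (108, 95, 49), (110, 94, 48), (112, 93, 47), (114, 95, 49), (116, 95, 48), (118, 87, 44), (120, 88, 46), (122, 133, 66), (124, 144, 71), (126, 141, 70), (128, 138, 68), (130, 135, 67), (132, 133, 65), (134, 131, 64), (136, 130, 64), (138, 131, 65), (140, 135, 67), (142, 127, 62), (144, 110, 54), (146, 109, 54), (148, 110, 54), (150, 110, 54), (152, 109, 55), (154, 129, 63), (156, 151, 76), (158, 134, 77), (160, 133, 79), (162, 125, 73), (164, 121, 72)]
(340, 200) [(340, 163, 108), (341, 164, 110), (342, 165, 111), (343, 163, 108), (344, 161, 107), (345, 143, 92), (346, 102, 64), (347, 76, 47), (348, 82, 50), (349, 89, 55), (350, 87, 53), (351, 86, 52), (352, 90, 55), (353, 84, 50), (354, 88, 55), (355, 101, 60), (356, 111, 64), (358, 110, 62), (359, 107, 64), (360, 110, 64), (361, 113, 67), (362, 110, 66), (363, 98, 59), (364, 85, 49), (365, 88, 54), (366, 96, 58), (367, 109, 66), (368, 107, 69), (369, 1
[... 1904 characters left out ...]
.13295999,  0.09106933]), [np.float64(0.0014163028572854637), np.float64(0.0014163028572856354)])
rear mid (array([ 0.52168734, -0.17822373,  0.07920343]), [np.float64(0.002363267153974242), np.float64(0.0023632671539741273)])
[ 0.50838269 -0.15170066  0.09      ]
[ 0.5396811  -0.15483272  0.09      ]
[ 0.52512268 -0.13405343  0.09      ]
[ 0.52289691 -0.1732715   0.09      ]
[array([ 0.5191588 , -0.20767951,  0.077     ]), array([ 0.50722099, -0.32928116,  0.077     ])] [0.09770173 0.99521574]
pot (array([ 0.53179266, -0.04242936,  0.0476109 ]), [np.float64(0.0007021983388480328), np.float64(0.0007021983388480702)]) [ 0.49881567 -0.03693345  0.072     ] [ 0.55958366 -0.0430248   0.072     ]
```

```bash
python3 -m pendant '{"claw":[1,1,1,1],"linear":[[30,20,25],[32,20,30],[0,0,45],[0,0,0]],"twist":[0,0,0,0]}'
python3 - <<'E'
from h import *
snap('wrist','w2');snap('top','top1');togo([.529,-.041,.215],(.995,-.1))
print(proj('w2',(.529,-.041,.072)))
a=cv2.imread('pics/w2.png');b=cv2.imread('pics/top1.png')[170:240,300:420];cv2.imwrite('pics/v2.png',a)
E
```

```text
time_s: 2.78
eef_pos: [0.5325, -0.0423, 0.3005]
orientation: [0.744, 0.668, -0.003, -0.004]
wrist_force: [-0.6, -0.1, 0.2]
grip_width: 0.998
grip_force: 0.0
t 2.88 at [ 0.5348 -0.0432  0.3049] tool y [ 0.994 -0.107 -0.001] z [-0.001  0.    -1.   ] togo [ 1.6 -5.9 89.9] tw -0.4200402698264156 q6 -0.05 F [ 0.5 -0.2  0. ] grip 1.001 0.0
[324.73746822 220.54024203]
```

View pics/w2.png

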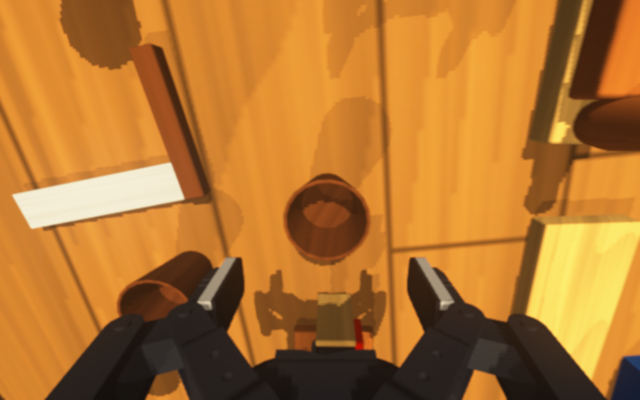

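The wrist view shows the pot's rim centred at about (327,220), spanning x 284–370 and y 178–262. A look-alike is lower left at (165,290). I'll triangulate against the earlier wrist view.

Run:
```python
from h import *
I=np.load('pics/w2.npz')['im'];H=cv2.cvtColor(I,cv2.COLOR_RGB2HSV)
for a,b in(((272,216),(382,216)),((272,224),(382,224)),((327,165),(327,275))):
    xs,ys,c=prof('w2',a,b,56);q=c[:,0];u=xs if a[1]==b[1] else ys
    print(a,[(int(x),int(v)) for x,v in zip(u,q)][:12],[(int(x),int(v)) for x,v in zip(u,q)][-18:])
print('tri w1w2',tri(('w2',(327,220)),('w1',(360.5,123.7))),tri(('w2',(327,220)),('w1',(360.5,123.7)),('top0',(356.7,200.8))))
print(onz('w2',(327,220),.072),onz('w2',(284,220),.072),onz('w2',(370,220),.072))
print('lookalike',onz('top0',(384,253),.072), 'pale',onz('top0',(244.8,208.3),.072))
```

```text
(272, 216) [(272, 221), (274, 222), (276, 224), (278, 226), (280, 227), (282, 215), (284, 165), (286, 125), (288, 77), (290, 76), (292, 78), (294, 81)] [(348, 124), (350, 93), (352, 83), (354, 79), (356, 76), (358, 77), (360, 73), (362, 72), (364, 75), (366, 113), (368, 160), (370, 187), (372, 202), (374, 204), (376, 204), (378, 206), (380, 207), (382, 215)]
(272, 224) [(272, 221), (274, 221), (276, 222), (278, 224), (280, 226), (282, 220), (284, 182), (286, 145), (288, 89), (290, 84), (292, 86), (294, 85)] [(348, 94), (350, 91), (352, 87), (354, 84), (356, 80), (358, 79), (360, 80), (362, 77), (364, 78), (366, 109), (368, 151), (370, 182), (372, 200), (374, 202), (376, 203), (378, 204), (380, 211), (382, 227)]
(327, 165) [(165, 210), (167, 210), (169, 210), (171, 209), (173, 149), (175, 90), (177, 88), (179, 128), (181, 161), (183, 119), (185, 101), (187, 101)] [(241, 106), (243, 107), (245, 107), (247, 108), (249, 108), (251, 109), (253, 111), (255, 111), (257, 139), (259, 155), (261, 133), (263, 131), (265, 181), (267, 217), (269, 217), (271, 217), (273, 215), (275, 215)]
tri w1w2 (array([ 0.52995738, -0.04002251,  0.07271111]), [np.float64(0.0008981933750175402), np.float64(0.000898193375017353)]) (array([ 0.52920385, -0.0407151 ,  0.06880711]), [np.float64(0.0018559087274267793), np.float64(0.0008855051587975974), np.float64(0.0018427045183768635)])
[ 0.53072374 -0.04074065  0.072     ] [ 0.49879918 -0.03745335  0.072     ] [ 0.56254706 -0.04401752  0.072     ]
lookalike [ 0.37625699 -0.10739048  0.072     ] pale [0.5171605  0.27785336 0.072     ]
```

```bash
python3 -m pendant '{"claw":[1,1,1,1,1],"linear":[[2,-5,40],[0,0,35],[0,0,15],[0,0,0],[0,0,0]],"twist":[0,0,0,0,0]}' 25
python3 -m pendant '{"claw":[0.5,0.5,0.5,0.5,0.5],"linear":[[0,0,0],[0,0,0],[0,0,0],[0,0,0],[0,0,0]],"twist":[0,0,0,0,0]}' 25
```

```text
time_s: 3.5
eef_pos: [0.5313, -0.0409, 0.2166]
orientation: [0.744, 0.668, 0.001, 0.001]
wrist_force: [-1.1, -0.5, -0.1]
grip_width: 1.001
grip_force: 0.0
time_s: 4.12
eef_pos: [0.531, -0.0407, 0.2168]
orientation: [0.744, 0.669, 0.001, 0.001]
wrist_force: [-1.2, -0.0, 8.4]
grip_width: 0.755
grip_force: 25.8
```

```bash
python3 -m pendant '{"claw":[0.5,0.5,0.5,0.5,0.5],"linear":[[0,0,-10],[0,0,-25],[0,0,-40],[0,0,-35],[0,0,0]],"twist":[0,0,0,0,0]}'
python3 - <<'E'
from h import *
snap('wrist','w3');snap('side','side1');togo([.5172,.2778,.33],(1,0))
a=cv2.imread('pics/w3.png');b=cv2.imread('pics/side1.png')
b=cv2.resize(b[100:260,230:430],None,fx=2,fy=2)
o=np.zeros((320,800,3),np.uint8);o[:,:400]=cv2.resize(a[100:356,160:480],(400,320));o[:,400:]=b;cv2.imwrite('pics/v3.png',o)
E
```

```text
time_s: 4.75
eef_pos: [0.5316, -0.0408, 0.3286]
orientation: [0.744, 0.669, 0.003, 0.003]
wrist_force: [0.1, -1.0, -1.2]
grip_width: 0.755
grip_force: 28.1
t 4.85 at [ 0.5297 -0.0405  0.3247] tool y [ 0.994 -0.106  0.   ] z [ 0. -0. -1.] togo [315.2 -46.2  -5.3] tw -6.087529071070435 q6 -0.05 F [-0.2 -0.8 -1.4] grip 0.754 28.1
```

View pics/v3.png

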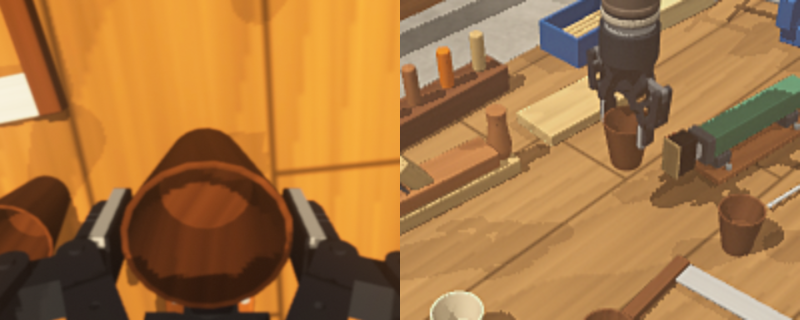

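The held dark pot hangs upright, centred between the pads, and nothing else has moved; the pale pot shows at lower left of the side crop. I'll take wrist views of the pale pot on the way.

```bash
python3 -m pendant '{"claw":[0.5,0.5,0.5,0.5,0.5],"linear":[[25,-5,0],[50,-8,0],[60,-10,0],[45,-8,0],[23,-4,0]],"twist":[0,0,0,0,0]}'
python3 -m pendant '{"claw":[0.5,0.5],"linear":[[0,0,0],[0,0,0]],"twist":[0,0]}'
python3 - <<'E'
from h import *
snap('wrist','w4');togo([.5172,.2778,.33],(1,0))
E
python3 -m pendant '{"claw":[0.5,0.5,0.5,0.5],"linear":[[20,-2,0],[20,-2,0],[0,0,0],[0,0,0]],"twist":[0,0,0,0]}'
python3 - <<'E'
from h import *
snap('wrist','w5');togo([.5172,.2778,.33],(1,0))
for f in('w4','w5'):
    p=proj(f,(.5172,.2778,.072));print(f,p)
    r=[int(p[0])-60,max(0,int(p[1])-60),int(p[0])+60,int(p[1])+60]
    for c in blob(f,lambda H:(H[...,1]<130)&(H[...,2]>90),r,300)[:2]:print(cv2.boundingRect(c),cv2.fitEllipse(c),cv2.contourArea(c))
a=cv2.imread('pics/w4.png');b=cv2.imread('pics/w5.png')
o=np.hstack([cv2.resize(a[0:300,120:520],(400,300)),cv2.resize(b[0:300,120:520],(400,300))]);cv2.imwrite('pics/v4.png',o)
E
```

```text
time_s: 5.48
eef_pos: [0.5153, 0.167, 0.3223]
orientation: [0.743, 0.669, -0.002, -0.001]
wrist_force: [0.2, 0.1, -2.0]
grip_width: 0.749
grip_force: 28.1
time_s: 5.72
eef_pos: [0.5162, 0.1644, 0.3232]
orientation: [0.744, 0.669, -0.001, -0.0]
wrist_force: [0.9, -0.2, -1.1]
grip_width: 0.752
grip_force: 28.1
t 5.78 at [0.5164 0.1641 0.3236] tool y [ 0.994 -0.107 -0.002] z [-0.002 -0.001 -1.   ] togo [113.2 -11.4  -6.5] tw -6.126612873210533 q6 0.33 F [ 0.4  0.9 -1. ] grip 0.755 28.1
time_s: 6.28
eef_pos: [0.5169, 0.2055, 0.3246]
orientation: [0.743, 0.669, -0.0, 0.0]
wrist_force: [-1.1, 0.2, -1.1]
grip_width: 0.747
grip_force: 28.1
t 6.33 at [0.5169 0.2052 0.3246] tool y [ 0.994 -0.106 -0.   ] z [-0. -0. -1.] togo [72.2 -7.4 -5.4] tw -6.0605952356954305 q6 0.41 F [-0.2  0.1 -1.1] grip 0.751 28.1
w4 [311.58512726  58.24311948]
(265, 5, 95, 105) ((311.8837585449219, 57.290565490722656), (93.54764556884766, 103.88137817382812), 176.89247131347656) 7631.0
w5 [316.57523984 119.78340226]
(273, 73, 88, 92) ((316.66119384765625, 118.93868255615234), (86.91800689697266, 90.869873046875), 177.12835693359375) 6201.5
```

View pics/v4.png

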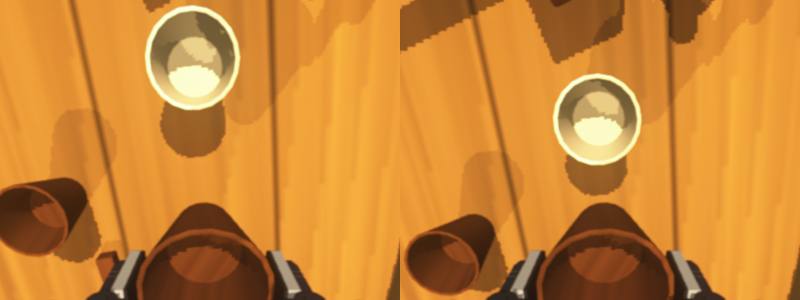

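Run:
```python
from h import *
print(tri(('w4',(311.9,57.3)),('w5',(316.7,118.9)),('top0',(244.8,208.3))),tri(('w4',(311.9,57.3)),('w5',(316.7,118.9))))
pts=[]
for f,x,y in(('w4',311.9,57.3),('w5',316.7,118.9)):
    print(onz(f,(x,y),.072))
for f,b in(('w4',(265,5,95,105)),('w5',(273,73,88,92))):
    print(f,(onz(f,(b[0]+b[2]/2,b[1]),.072)+onz(f,(b[0]+b[2]/2,b[1]+b[3]),.072))/2,np.linalg.norm(onz(f,(b[0],b[1]+b[3]/2),.072)-onz(f,(b[0]+b[2],b[1]+b[3]/2),.072)))
z=.3247-.2168+.072
l,r,t,b=[onz('w3',p,z) for p in((256,288),(393.6,288),(325,229.6),(325,345.6))]
print('held in w3',(l+r)/2,(t+b)/2,np.linalg.norm(l-r),np.linalg.norm(t-b))
for c in blob('w3',lambda H:(H[...,0]<12)&(H[...,2]<150)&(H[...,1]>100),(240,190,410,370),500)[:3]:print(cv2.boundingRect(c))
togo([.5172,.2778,.33],(1,0))
```

```text
(array([0.5174024 , 0.27832939, 0.07062612]), [np.float64(0.0002353255192679574), np.float64(8.890109058144234e-05), np.float64(0.0002659817059003385)]) (array([0.51741781, 0.27840665, 0.07171243]), [np.float64(6.24278082235223e-05), np.float64(6.242780822371791e-05)])
[0.51748856 0.27836352 0.072     ]
[0.51736474 0.27841979 0.072     ]
w4 [0.51767831 0.27645615 0.072     ] 0.06594943964001229
w5 [0.51739307 0.27670039 0.072     ] 0.06557245835637177
held in w3 [ 0.5317155  -0.04224756  0.1799    ] [ 0.53148443 -0.04453374  0.1799    ] 0.06656592830060405 0.06627676560393307
(241, 205, 169, 147)
t 6.33 at [0.5169 0.2052 0.3246] tool y [ 0.994 -0.106 -0.   ] z [-0. -0. -1.] togo [72.2 -7.4 -5.4] tw -6.0605952356954305 q6 0.41 F [-0.2  0.1 -1.1] grip 0.751 28.1
```

```bash
python3 -m pendant '{"claw":[0.5,0.5,0.5,0.5],"linear":[[35,-4,0],[38,-4,0],[0,0,0],[0,0,0]],"twist":[0,0,0,0]}'
python3 - <<'E'
from h import *
snap('wrist','w6');snap('side','side2')
togo([.517,.2785,.247])
for p in((.5174,.2772,.072),(.5174,.2772,0)):print(proj('side2',p),proj('side2',np.array(p)+[0,0,.108]))
cv2.imwrite('pics/v5.png',np.hstack([cv2.resize(cv2.imread('pics/side2.png')[150:300,190:340],(500,500),interpolation=cv2.INTER_CUBIC),cv2.imread('pics/w6.png')[0:400,180:470].copy().repeat(1,0)[:400].copy() if 0 else cv2.resize(cv2.imread('pics/w6.png')[100:400,235:415],(300,500))]))
E
```

```text
time_s: 6.82
eef_pos: [0.5167, 0.2781, 0.3244]
orientation: [0.744, 0.669, -0.001, 0.0]
wrist_force: [-0.1, -0.3, -0.9]
grip_width: 0.749
grip_force: 28.1
t 6.92 at [0.5168 0.2777 0.3245] tool y [ 0.994 -0.107 -0.001] z [-0.001 -0.001 -1.   ] togo [ 0.9  0.2 77.4] tw None q6 0.53 F [ 0.8 -0.1 -2. ] grip 0.751 28.1
[258.28365699 255.78845619] [252.97232481 224.41792818]
[261.42360099 274.33402975] [256.59924686 245.83975908]
```

View pics/v5.png

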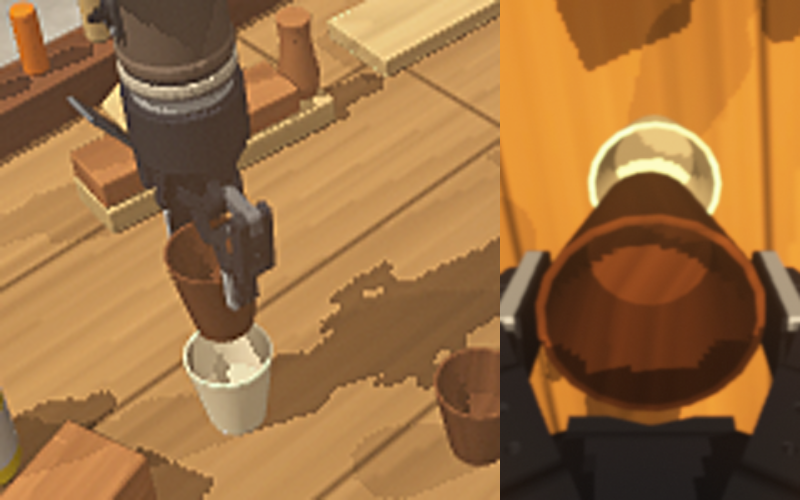

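The held pot hangs upright over the pale pot: in the side crop its foot is at about (226,325) and the pale rim at (227,355), and the wrist view is aligned in x. Lowering.

```bash
python3 -m pendant '{"claw":[0.5,0.5,0.5,0.5,0.5],"linear":[[1,0,20],[0,0,20],[0,0,14],[0,0,8],[0,0,0]],"twist":[0,0,0,0,0]}'
python3 -m pendant '{"claw":[0.5,0.5,0.5,0.5,0.5],"linear":[[0,0,4],[0,0,4],[0,0,3],[0,0,0],[0,0,0]],"twist":[0,0,0,0,0]}'
```

```text
time_s: 7.55
eef_pos: [0.5166, 0.2795, 0.2616]
orientation: [0.744, 0.669, -0.001, -0.0]
wrist_force: [0.6, -0.2, -1.3]
grip_width: 0.753
grip_force: 28.1
time_s: 8.18
eef_pos: [0.517, 0.2796, 0.2518]
orientation: [0.744, 0.669, 0.0, 0.0]
wrist_force: [-0.1, 0.7, -0.9]
grip_width: 0.755
grip_force: 28.1
```

```bash
python3 -m pendant '{"claw":[0.5,0.5,0.5,0.5],"linear":[[0,0,2],[0,0,2],[0,0,0],[0,0,0]],"twist":[0,0,0,0]}'
python3 -m pendant '{"claw":[0.5,0.5,0.5],"linear":[[0,0,1],[0,0,0],[0,0,0]],"twist":[0,0,0]}'
```

```text
time_s: 8.68
eef_pos: [0.5169, 0.2796, 0.2476]
orientation: [0.744, 0.669, -0.0, -0.0]
wrist_force: [0.8, -0.6, -1.5]
grip_width: 0.751
grip_force: 28.1
time_s: 9.05
eef_pos: [0.5171, 0.2797, 0.247]
orientation: [0.744, 0.669, 0.0, 0.0]
wrist_force: [0.1, -0.3, 2.1]
grip_width: 0.751
grip_force: 28.2
```

```bash
python3 -m pendant '{"claw":[0.5,0.5,0.5],"linear":[[0,0,1],[0,0,0],[0,0,0]],"twist":[0,0,0]}'
python3 -m pendant '{"claw":[0.82,0.9,1,1],"linear":[[0,0,0],[0,0,0],[0,0,0],[0,0,0]],"twist":[0,0,0,0]}' 
python3 -m pendant '{"claw":[1,1,1,1,1],"linear":[[0,0,-15],[0,0,-30],[0,0,-40],[-40,0,-10],[-40,0,0]],"twist":[0,0,0,0,0]}'
python3 - <<'E'
from h import *
snap('wrist','w7');snap('side','side3')
togo([.524,-.1537,.30],(.995,-.1))
print([proj('w7',(.5174,.2772,z)) for z in(.072,.102)])
cv2.imwrite('pics/v6.png',np.hstack([cv2.resize(cv2.imread('pics/side3.png')[180:300,200:320],(400,400),interpolation=cv2.INTER_CUBIC),cv2.imread('pics/w7.png')[0:400,120:520]]))
E
```

```text
time_s: 9.43
eef_pos: [0.5173, 0.2799, 0.2469]
orientation: [0.744, 0.669, 0.0, 0.0]
wrist_force: [-0.7, -0.5, 6.7]
grip_width: 0.75
grip_force: 28.4
time_s: 9.93
eef_pos: [0.5168, 0.2796, 0.2454]
orientation: [0.744, 0.669, -0.0, -0.0]
wrist_force: [0.6, -0.2, 0.1]
grip_width: 1.008
grip_force: 0.0
time_s: 10.55
eef_pos: [0.5091, 0.1998, 0.3438]
orientation: [0.743, 0.669, 0.002, 0.001]
wrist_force: [-0.7, 0.1, 0.3]
grip_width: 1.002
grip_force: 0.0
t 10.65 at [0.5081 0.1975 0.342 ] tool y [ 0.994 -0.109  0.001] z [ 0.001 -0.001 -1.   ] togo [-347.3   54.    42.4] tw -0.5067045560625161 q6 0.4 F [ 0.1 -0.2 -0.1] grip 1.003 0.0
[array([324.70402097, 111.83363471]), array([324.87527253, 112.71256399])]
```

View pics/v6.png

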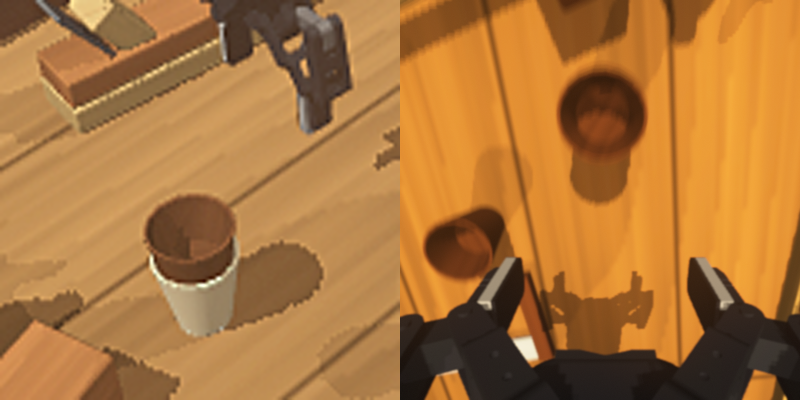

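The dark pot is seated upright and concentric in the pale pot: in the side crop the dark rim is at (190,222), the pale rim at (195,265) and the foot at (205,330), and the wrist view puts it at the expected pixel. Now to the grip.

```bash
python3 -m pendant '{"claw":[1,1,1,1,1],"linear":[[-50,8,0],[-60,10,0],[-60,10,0],[-60,10,10],[-60,9,15]],"twist":[0,0,0,0,0]}'
python3 -m pendant '{"claw":[1,1,1,1],"linear":[[-40,6,12],[-17,1,5],[0,0,0],[0,0,0]],"twist":[0,0,0,0]}'
python3 - <<'E'
from h import *
snap('wrist','w8');togo([.524,-.1537,.30],(.995,-.1))
print([proj('w8',(x,y,.09)).round(1) for x,y in((.524,-.133),(.524,-.174),(.508,-.153),(.540,-.154))])
cv2.imwrite('pics/v7.png',cv2.resize(cv2.imread('pics/w8.png')[140:360,200:460],(780,590)))
E
```

```text
time_s: 11.28
eef_pos: [0.5254, -0.0948, 0.3172]
orientation: [0.744, 0.669, 0.001, 0.002]
wrist_force: [0.5, -0.2, 0.2]
grip_width: 1.001
grip_force: 0.0
time_s: 11.78
eef_pos: [0.5256, -0.1494, 0.2991]
orientation: [0.743, 0.669, 0.0, -0.0]
wrist_force: [-0.2, 0.3, 1.0]
grip_width: 1.004
grip_force: 0.0
t 11.82 at [ 0.5256 -0.1493  0.2992] tool y [ 0.995 -0.105  0.001] z [ 0.001  0.    -1.   ] togo [-4.6 -1.2 -0.8] tw -0.2592642512945673 q6 -0.25 F [ 0.7 -0.1 -0.2] grip 1.001 0.0
[array([321.3, 210.5]), array([327.6, 264.4]), array([301.4, 239.9]), array([347.9, 236.8])]
```

View pics/v7.png

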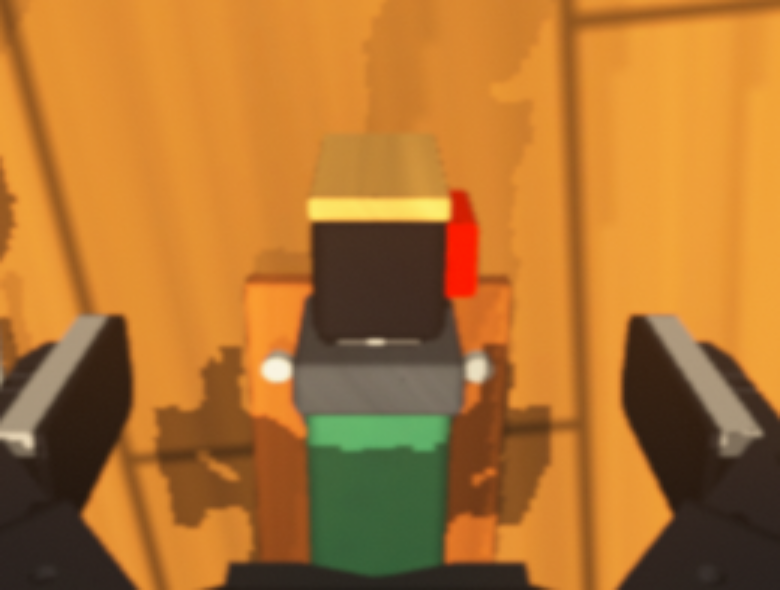

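The grip's top spans x 304–348 and y 213–266 in the full picture, with the red button on its right (+x) side; the open fingers straddle it freely.

Run:
```python
from h import *
F=tri(('w1',(364,216.5)),('w8',(326.2,213.5)));B=tri(('w1',(364,249.5)),('w8',(326.3,266)));print(F,B)
f=onz('w8',(326.2,213.5),.09);b=onz('w8',(326.3,266),.09);print(f,b,np.linalg.norm(f-b))
print(onz('w8',(304,240),.09),onz('w8',(348.5,240),.09))
print('red top: ',onz('w8',(200+462/3,140+255/2.68),.081))
g=[onz('w8',(200+x/3,140+y/2.68),.077) for x,y in((379,415),(377,560))];print(g)
m=(f+b)/2;togo([m[0],m[1],.218],(.995,-.1))
```

```text
(array([ 0.526571  , -0.14046158,  0.07556162]), [np.float64(0.0004744955135771266), np.float64(0.00047449551357712903)]) (array([ 0.5228847 , -0.17247248,  0.09304754]), [np.float64(0.000801194614101871), np.float64(0.0008011946141017445)])
[ 0.52699344 -0.13544245  0.09      ] [ 0.52293105 -0.17520814  0.09      ] 0.039972654158457716
[ 0.50977215 -0.15326265  0.09      ] [ 0.5402473  -0.15648099  0.09      ]
red top:  [ 0.54483491 -0.15755375  0.081     ]
[array([ 0.51950513, -0.20904023,  0.077     ]), array([ 0.51328887, -0.26341319,  0.077     ])]
t 11.82 at [ 0.5256 -0.1493  0.2992] tool y [ 0.995 -0.105  0.001] z [ 0.001  0.    -1.   ] togo [-6.1 -0.1 81.2] tw -0.2592642512945673 q6 -0.25 F [ 0.7 -0.1 -0.2] grip 1.001 0.0
```

```bash
python3 -m pendant '{"claw":[1,1,1,1,1],"linear":[[-6,0,30],[0,0,35],[0,0,16],[0,0,0],[0,0,0]],"twist":[0,0,0,0,0]}' 25
python3 -m pendant '{"claw":[0.2,0.2,0.2,0.2,0.2],"linear":[[0,0,0],[0,0,0],[0,0,0],[0,0,0],[0,0,0]],"twist":[0,0,0,0,0]}' 25
python3 -m pendant '{"claw":[0.2,0.2],"linear":[[0,0,0],[0,0,0]],"twist":[0,0]}'
```

```text
time_s: 12.45
eef_pos: [0.5256, -0.1565, 0.2189]
orientation: [0.743, 0.669, 0.001, 0.001]
wrist_force: [-0.9, 0.4, -1.1]
grip_width: 1.0
grip_force: 0.0
time_s: 13.08
eef_pos: [0.5256, -0.1571, 0.2196]
orientation: [0.744, 0.668, 0.001, 0.001]
wrist_force: [-1.8, 1.4, 8.3]
grip_width: 0.383
grip_force: 27.0
time_s: 13.32
eef_pos: [0.5256, -0.1571, 0.2195]
orientation: [0.744, 0.668, 0.001, 0.001]
wrist_force: [-1.4, -0.1, 8.1]
grip_width: 0.384
grip_force: 26.9
```

```bash
python3 -m pendant '{"claw":[0.2,0.2,0.2,0.2,0.2],"linear":[[5,0,0],[10,0,0],[12,0,0],[12,0,0],[12,0,0]],"twist":[0,0,0,0,0]}'
python3 -m pendant '{"claw":[0.2,0.2,0.2,0.2,0.2],"linear":[[12,0,0],[12,0,0],[12,0,0],[12,0,0],[12,0,0]],"twist":[0,0,0,0,0]}'
```

```text
time_s: 13.95
eef_pos: [0.531, -0.1072, 0.2196]
orientation: [0.743, 0.669, 0.0, 0.002]
wrist_force: [-2.5, -5.4, 6.8]
grip_width: 0.384
grip_force: 26.7
time_s: 14.58
eef_pos: [0.5375, -0.0476, 0.2196]
orientation: [0.743, 0.669, -0.0, 0.002]
wrist_force: [-2.0, -5.8, 8.0]
grip_width: 0.387
grip_force: 26.5
```

```bash
python3 -m pendant '{"claw":[0.2,0.2,0.2,0.2,0.2],"linear":[[10,0,0],[8,0,0],[6,0,0],[4,0,0],[0,0,0]],"twist":[0,0,0,0,0]}'
python3 -m pendant '{"claw":[0.2,0.2,0.2],"linear":[[2,0,0],[0,0,0],[0,0,0]],"twist":[0,0,0]}'
```

```text
time_s: 15.2
eef_pos: [0.5405, -0.0196, 0.2196]
orientation: [0.743, 0.669, 0.0, 0.002]
wrist_force: [-1.7, -4.7, 7.2]
grip_width: 0.385
grip_force: 26.4
time_s: 15.58
eef_pos: [0.5407, -0.0179, 0.2196]
orientation: [0.743, 0.669, 0.0, 0.002]
wrist_force: [-2.1, -5.6, 8.0]
grip_width: 0.384
grip_force: 26.5
```

```bash
python3 -m pendant '{"claw":[0.2,0.2,0.2],"linear":[[2,0,0],[0,0,0],[0,0,0]],"twist":[0,0,0]}'
python3 -m pendant '{"claw":[0.2,0.2,0.2],"linear":[[2,0,0],[0,0,0],[0,0,0]],"twist":[0,0,0]}'
```

```text
time_s: 15.95
eef_pos: [0.5408, -0.017, 0.2196]
orientation: [0.743, 0.669, -0.001, 0.003]
wrist_force: [-3.0, -10.0, 7.5]
grip_width: 0.387
grip_force: 26.5
time_s: 16.32
eef_pos: [0.5409, -0.0163, 0.2196]
orientation: [0.743, 0.67, -0.002, 0.004]
wrist_force: [-4.3, -17.2, 8.0]
grip_width: 0.385
grip_force: 26.6
```

```bash
python3 -m pendant '{"claw":[0.2,0.2,0.2,0.2],"linear":[[-1,0,0],[0,0,0],[0,0,0],[0,0,0]],"twist":[0,0,0,0]}'
python3 - <<'E'
from h import *
snap('side','side4');snap('top','top4')
for f in('side3','side4'):print(f,[cv2.boundingRect(c) for c in blob(f,lambda H:(H[...,1]<100)&(H[...,2]>110),(238,225,280,290),100)])
a=np.load('pics/side0.npz')['im'].astype(int);b=np.load('pics/side4.npz')['im'].astype(int)
d=(abs(a-b).sum(2)>90).astype(np.uint8);d=cv2.morphologyEx(d,cv2.MORPH_OPEN,np.ones((3,3)))
n,_,st,_=cv2.connectedComponentsWithStats(d);print(st[1:][st[1:,4]>40])
# top: bar exposed between grip and housing along slide at ~45mm height
for s in np.arange(-.035,.11,.01):
    p=proj('top4',(.525+.1045*s,-.1547+.9945*s,.06));print(round(s,3),p.round(),np.load('pics/top4.npz')['im'][int(round(p[1])),int(round(p[0]))],end='; ')
togo([0,0,0])
E
```

```text
time_s: 16.82
eef_pos: [0.5409, -0.0167, 0.2196]
orientation: [0.743, 0.669, -0.001, 0.003]
wrist_force: [-2.2, -13.7, 6.9]
grip_width: 0.386
grip_force: 26.4
side3 [(245, 251, 27, 30)]
side4 [(245, 251, 27, 30)]
[[ 314    0  229  115 6575]
 [ 538    0   38   59  984]
 [ 579    0   61  118 3087]
 [ 359   53   10    7   53]
 [ 341   62   10    7   42]
 [ 307   96   12   10   77]
 [ 462   96    9   13   74]
 [ 311  109   13   12  106]
 [ 459  113   15   39  345]
 [ 321  120   28   32  623]
 [ 517  139    9   12   75]
 [ 320  149    9   11   74]
 [ 317  151   32   40  769]
 [ 507  153   19   23  188]
 [ 376  155   28   15  204]
 [ 576  157   17   12  128]
 [ 553  161   87   54 2227]
 [ 365  165   14   19  159]
 [ 416  167   86   31  767]
 [ 512  166   16   23  203]
 [ 395  171   21   13  117]
 [ 416  175   15    6   59]
 [ 385  183    9    7   45]
 [ 461  183   32   34  486]
 [ 394  187   22    8   95]
 [ 350  189   43   25  396]
 [ 344  202    7    9   46]
 [ 445  219   28   18  276]
 [ 578  219   46   64 1234]
 [ 534  226   34   26  348]
 [ 482  228   53   40  516]
 [ 243  239   29   
[... 158 characters left out ...]
83   21    8  114]
 [ 575  283   30   35  560]]
-0.035 [409. 202.] [109  77  41]; -0.025 [405. 201.] [172 156 134]; -0.015 [402. 201.] [173 158 135]; -0.005 [398. 201.] [175 161 138]; 0.005 [395. 201.] [175 159 137]; 0.015 [391. 200.] [176 159 138]; 0.025 [388. 200.] [175 159 138]; 0.035 [384. 200.] [121  93  68]; 0.045 [381. 200.] [120  93  70]; 0.055 [377. 199.] [82 63 48]; 0.065 [374. 199.] [73 54 37]; 0.075 [370. 199.] [81 62 47]; 0.085 [367. 199.] [82 62 45]; 0.095 [363. 199.] [86 65 49]; 0.105 [360. 198.] [88 69 49]; t 16.93 at [ 0.5409 -0.0167  0.2196] tool y [ 0.995 -0.104  0.003] z [ 0.002 -0.007 -1.   ] togo [ -38.2 -540.4  218.1] tw None q6 0.0 F [ -3.2 -13.1   7.4] grip 0.38 26.4
```

```bash
python3 -c "
from plant import ticket
print(ticket.close_job())"
```

```text
the job is handed in; nothing more can be done
None
```

The dark pot is seated upright in the pale pot, and the bar is out at its second stop with the button squeezed in and the grip still held there (about 13 N on the wrist along the slide); I handed the job in at about 17 s.

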